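# Key in the size and hold the dispenser knob home

## Task

Key in the bolt size on the keypad by pressing the three keys fully down, one at a time: the smallest key, then the middle-sized, then the largest, letting each come back up. Then take the brass knob from its wooden block, turn it so that its splines mesh with the cross-shaped socket of the dispenser's square spindle, and slide it down until its flange is flush on the spindle. Finish while holding it: the gripper stays on the knob and keeps pressing it fully home against the spring; leave all the other things where they are.

Things in the scene. Friction and masses are not known exactly. Their poses are not given: they have to be found in the camera images.
- knob: loose brass knob, about 240 g, upright in its wooden block. Origin on its axis at the underside (shoulder) of the round flange, z up. Flange 44 mm diameter, z 0 to 5 mm; above it a flat grip bar along the knob's x axis: 42 mm long (x), 12 mm wide (y), z 5 to 34 mm, pinched across its width
- knob_tip (a point): centre of the knob's stem end, 26 mm below the flange's underside. The stem has four equal splines, a cross in section: two crossed ribs along the knob's x and y axes, each 26 mm across, 8 mm wide and 26 mm long, the lowest 4 mm rounded as lead-in
- holder: dark wooden parking block fixed to the table, 60 x 60 x 34 mm, origin at centre of underside; a 34 mm round hole takes the stem loosely and the knob's flange rests on its top at 34 mm above the table
- dispenser: bolt dispenser fixed to the table; origin on the table under the spindle axis, z up. Grey plinth 110 mm wide (x -55 to 55), y -55 to +255 mm, 24 mm high, with the spindle at its -y end; aluminium hopper 110 x 110 mm, 250 mm high, from y +140 to +250 mm. Nothing tall is nearer the spindle
- socket (a point): centre of the cross-shaped socket's mouth on the top of the square steel spindle (48 x 48 mm, top 62 mm above the table); z up, x and y along the crossed slots and the square's sides. Slots 29 x 11 mm (1.5 mm clearance all round), 18 mm down to a sprung plunger. The knob fits at any quarter turn; fully home its flange lies on the top face
- spindle (a joint): angle of the spindle about the vertical (rad) relative to the dispenser, counter-clockwise from above; stiff (0.4 N m friction) and not meant to be turned
- plunger (a joint): how far the sprung plunger in the socket is pushed down (m): 0 free, about 0.008 with the knob fully home. Spring 4 N at first contact, 10 N at home, so the knob (2.4 N) is lifted again if it is let go
- panel: grey keypad panel fixed to the table, 80 x 190 x 20 mm, origin at centre of underside; the row of keys runs along its y axis, at -60, 0 and +60 mm
- key_small_top (a point): centre of the top of the smallest aluminium key, a round cap 18 mm in diameter on the keypad panel; z up. Cap top 42 mm above the table, 10 mm above its round black housing (34 mm diameter); travel 6 mm down, spring 1.5 N at first, 5 N fully down, returns by itself. Keys are 60 mm apart in a row; which size sits where varies
- key_mid_top (a point): centre of the top of the middle-sized aluminium key, a round cap 27 mm in diameter on the keypad panel; z up. Cap top 42 mm above the table, 10 mm above its round black housing (43 mm diameter); travel 6 mm down, spring 1.5 N at first, 5 N fully down, returns by itself. Keys are 60 mm apart in a row; which size sits where varies
- key_large_top (a point): centre of the top of the largest aluminium key, a round cap 38 mm in diameter on the keypad panel; z up. Cap top 42 mm above the table, 10 mm above its round black housing (54 mm diameter); travel 6 mm down, spring 1.5 N at first, 5 N fully down, returns by itself. Keys are 60 mm apart in a row; which size sits where varies
- key_small (a joint): how far the smallest key is pressed (m): 0 up, 0.006 fully down; over 0.004 counts as pressed
- key_mid (a joint): how far the middle-sized key is pressed (m): 0 up, 0.006 fully down; over 0.004 counts as pressed
- key_large (a joint): how far the largest key is pressed (m): 0 up, 0.006 fully down; over 0.004 counts as pressed
- acorn_nut: stainless acorn (domed cap) nut, 30 mm across, 28 mm high; bystander, origin at centre of underside
- tee_nut: dark iron tee nut, 38 mm flange, 20 mm high; bystander, origin at centre of underside
- caster: green plastic caster wheel lying flat, 60 mm diameter, 28 mm high; bystander, origin at centre of underside
- pulley: zinc pulley lying flat, 56 mm diameter, 22 mm high; bystander, origin at centre of underside
- bolt: steel hex bolt lying down, 57 mm long, 17 mm high; origin under the middle; bystander, z up
- carton: closed cardboard carton 55 x 90 x 45 mm; bystander, origin at centre of underside
- washer: flat steel washer, 36 mm diameter, 4 mm thick; bystander, origin at centre of underside
There are look-alikes about, which are no part of the job. Of the things shaped like the knob, the brass one is meant.

How it is judged:
By the outcome, as a careful person would: the job done as asked, in the order asked, and still so for the second after the job is handed in, while the arm keeps its last pose, push and grip.
It also fails if it takes over 53 s, if anything falls off the work surface, if the arm or the gripper's body presses on something with over 40 N, if the wrist force passes 120 N, or if a joint passes its speed limit or range.

## Robot

A 6-joint arm with a two-finger parallel gripper is mounted at the origin on the work surface. World frame = base frame: x ahead of the robot, y to its left, z up, the work surface at z = 0. Lengths are in m, angles in rad, forces in N, time in s.
With the tool pointing down it reaches from about 0.3 to 0.875 m from the base axis. Payload 6.4 kg.
Tool frame: the origin (TCP) lies midway between the tips of the shut fingers; the grasp point (between the pads) lies 19 mm behind it; z points along the fingers, y is the line along which they close (so a half turn about z gives the same grasp; the last joint's range is limited). The gripper opens to 85 mm and grips with 20 to 120 N. Pads are 22 mm wide; open, the fingers measure 114 mm over their backs; the gripper's body (76 mm by 85 mm) begins 54 mm behind the grasp point. The pads swing forward as they close: fully open they stand 13 mm farther back than shut.
Start: joints at [0.973, 0.181, 1.607, -0, 1.354, -0.206], TCP at [0.22, 0.531, 0.231] pointing down, gripper open.
Joint ranges: [-2.99, 2.99], [-0.89, 2.07], [0.3, 2.58], [-1.14, 4.28], [0, 2.63], [-3.12, 3.12]. Speed limits (rad/s): [2.57, 2.57, 3.01, 3.14, 3.14, 3.14].

## Interface

Orientations are given as a unit quaternion [w, x, y, z].
In Python, from bench import status, camera, ctrl gives the robot as it stands. The module is installed in compiled form; this text tells all that it offers.
- The arm moves only by the shell command python3 -m handwheel 'ROWS'. ROWS is JSON, a list that holds one entry, the list of rows, each a list of 7 numbers: the opening, from -1 (shut) to 1 (fully open), then the shift along the tool's x, y, z in cm, then the turn, a rotation vector about the tool's x, y, z in degrees. A call has 1 to 10 rows; each row is the pose to reach, as a shift and turn from the pose commanded when the call began, along the tool's axes at that moment; what a row does not reach only later rows make up. A row lasts 1/8 s, in which the tool goes at most 62.5 mm and 10.7 degrees, less where a joint would pass 70% of its speed; a pose out of reach is approached as far as the arm can. A call with a gripper value outside its range is refused whole. The fingers move at their own pace and stop on an object; the grip force is fixed at half the most. Time passes only in rows, so rows that repeat a pose let the fingers close. It gives the time, the measured TCP pose, the force, the opening and the grip force at its end, in the units of the state.
- status.get_obs(): the state, without advancing time (a new reading comes with each control period).
- camera(name): name is "scene" or "top" or "wrist"; returns a dict with "frame" (480x640x3 uint8, blue, green, red), "depth" (480x640 float32, m along the optical axis (not along the pixel's ray), 0 where there is no reading), "fx", "fy", "cx", "cy" (pixels), "extrinsics" (4x4, takes a point from camera to world coordinates); the wrist camera has in their place "hand_eye" (4x4, takes a point from camera to tool coordinates, whose origin is the TCP and whose axes are the flange's). Camera axes: x right, y down, z forward; pixel columns grow to the right and rows downward; lengths in m; the calibration is good to about 2 mm. A picture is of the moment at which its call begins: read the wrist's pose just before it.
- ctrl.hand_in(): hands the job in; it is judged then, once.
The state is a dict: "time_s": time; "q": joint angles; "dq": joint speeds; "joint_efforts": joint torques, N m; "eef_pos": TCP position; "eef_rot": TCP orientation; "wrist_force": force on the tool from outside, world axes, zero at the start; "torque": the same for the moment, N m; "opening": opening from 0.0 (shut) to 1.0 (fully open); "grasp_force": force on a finger pad.
Only numpy, scipy, OpenCV 4.12 (cv2) and the standard library are available. Lean on these libraries where they do the work, as an engineer would, in place of code of your own. Each camera call takes 0.05 s, during which the arm holds its last target. There are 200 camera calls.

## Working session

There is one attempt and no reset: what is moved stays moved. The work goes in short steps, Python scripts to look and compute and a shell command to move; the robot and the scene stay as the last step left them, time stands still between calls to the robot, and variables do not carry over. Pictures are saved under pics/ and viewed, at most 10 in all, crops included, and the job is handed in when it is done.

```bash
mkdir -p pics
cat > h.py <<'E'
import numpy as np,cv2
from bench import status,camera,ctrl
from scipy.spatial.transform import Rotation as R
def T():
    o=status.get_obs();M=np.eye(4);q=o["eef_rot"];M[:3,:3]=R.from_quat([q[1],q[2],q[3],q[0]]).as_matrix();M[:3,3]=o["eef_pos"];return M
def shot(n):
    M=T();c=camera(n);c["E"]=c["extrinsics"] if "extrinsics" in c else M@np.array(c["hand_eye"]);np.savez("last_"+n,**{k:c[k] for k in("frame","depth","fx","fy","cx","cy","E")});return c
def pt(c,u,v,z=None):
    r=np.array([(u-c["cx"])/c["fx"],(v-c["cy"])/c["fy"],1.]);E=c["E"]
    if z is None: d=c["depth"][int(v),int(u)]
    else: d=(z-E[2,3])/(E[:3,:3]@r)[2]
    return E[:3,:3]@(r*d)+E[:3,3]
def totool(p,M=None):
    M=T() if M is None else M
    return M[:3,:3].T@(np.array(p)-M[:3,3])*100
E
python3 - <<'E'
from h import *
for n in("top","scene"):
    c=shot(n);cv2.imwrite(f"pics/{n}0.png",c["frame"])
print(T().round(3)); print(status.get_obs())
E
```

```text
[[-0.924  0.382 -0.001  0.219]
 [ 0.382  0.924 -0.001  0.531]
 [ 0.    -0.002 -1.     0.23 ]
 [ 0.     0.     0.     1.   ]]
{'time_s': 0.1, 'q': array([ 9.72720961e-01,  1.81453512e-01,  1.60789280e+00,  4.39038442e-05,
        1.35382981e+00, -2.06290314e-01]), 'dq': array([-0.00047978, -0.00213631, -0.00269093, -0.00238365,  0.00049701,
        0.00123272]), 'joint_efforts': array([ 2.07034405e-03, -4.45873904e+01, -3.52240348e+01, -2.01999419e-04,
        4.04519684e-03, -1.35659479e-05]), 'eef_pos': array([0.21923889, 0.53102866, 0.23048905]), 'eef_rot': array([-3.29628723e-04,  1.94646659e-01,  9.80873106e-01, -7.20167619e-04]), 'wrist_force': array([ 0.75408313, -0.50642386, -0.45758224]), 'torque': array([ 0.01571651,  0.01618856, -0.03345787]), 'grasp_force': 0.0, 'opening': 1.0019314235172228}
```

View pics/top0.png

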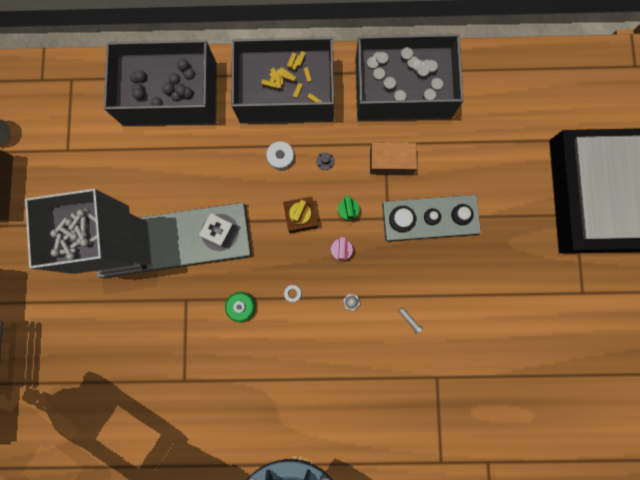

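View pics/scene0.png

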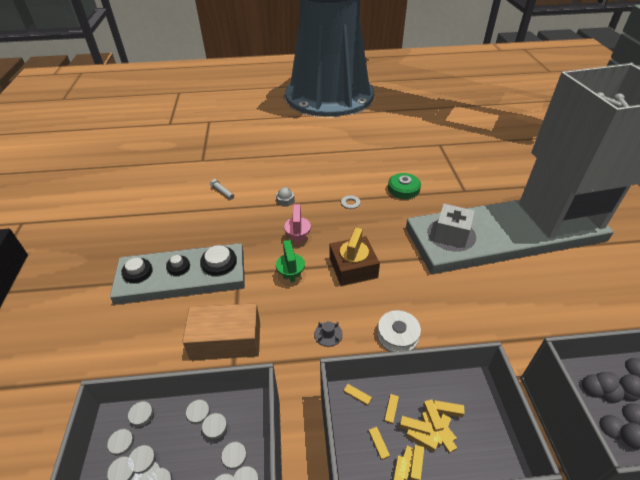

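Top view: keys at about large (403,218), small (433,216), mid (463,214); brass knob in its block at (300,212); socket at (217,231). The spindle is turned relative to the plinth. I'll take numbers and enlarge.

Run:
```python
from h import *
c=dict(np.load("last_top.npz"))
M=T()
for n,u,v,z in(("large",403,218,.042),("small",433,216,.042),("mid",463,214,.042),("knob",300,212,.068),("sock",217,231,.062)):
    p=pt(c,u,v,z);print(n,p.round(4),pt(c,u,v).round(4),totool(p,M).round(2))
f=c["frame"]
a=cv2.resize(f[190:250,375:490],None,fx=5,fy=5,interpolation=cv2.INTER_CUBIC)
b=cv2.resize(f[185:260,195:325],None,fx=4,fy=4,interpolation=cv2.INTER_CUBIC)
o=np.zeros((600,600,3),np.uint8);o[:300,:575]=a;o[300:,:520]=b;cv2.imwrite("pics/crop1.png",o)
```

```text
large [ 0.5714 -0.2356  0.042 ] [ 0.5716 -0.2357  0.0413] [-61.83 -57.37  18.91]
small [ 0.5743 -0.2947  0.042 ] [ 0.5739 -0.2942  0.0442] [-64.35 -62.73  18.92]
mid [ 0.5771 -0.3538  0.042 ] [ 0.5769 -0.3534  0.0434] [-66.87 -68.09  18.93]
knob [ 0.5823 -0.0338  0.068 ] [ 0.582  -0.0339  0.0695] [-55.13 -38.31  16.29]
sock [0.5493 0.1275 0.062 ] [0.5523 0.1317 0.0438] [-45.92 -24.66  16.87]
```

View pics/crop1.png

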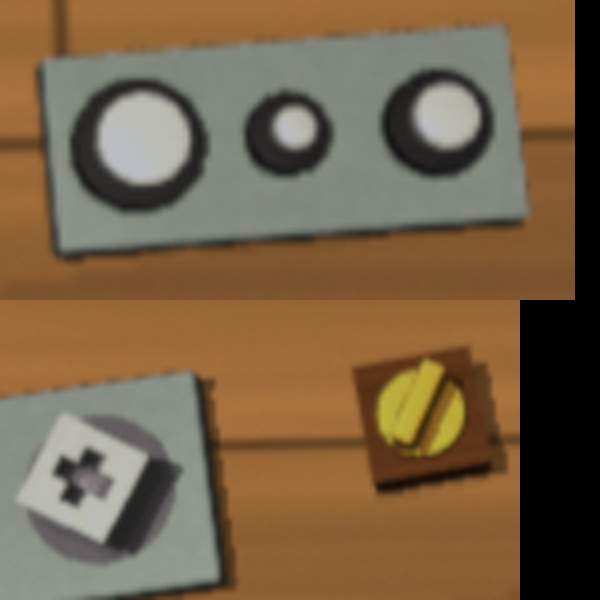

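Crop: caps large (403.8,218), small (434.2,215.6) and mid (464.2,213), spaced 60 mm as they should be. The grip bar's yaw is about -20° and the spindle's about -28°. Going above the small key with the fingers shut.

```bash
python3 -m handwheel '[[[-1,-64.5,-62.9,12,0,0,0],[-1,-64.5,-62.9,12,0,0,0],[-1,-64.5,-62.9,12,0,0,0],[-1,-64.5,-62.9,12,0,0,0],[-1,-64.5,-62.9,12,0,0,0],[-1,-64.5,-62.9,12,0,0,0],[-1,-64.5,-62.9,12,0,0,0],[-1,-64.5,-62.9,12,0,0,0],[-1,-64.5,-62.9,12,0,0,0],[-1,-64.5,-62.9,12,0,0,0]]]'
python3 - <<'E'
from h import *
print(T().round(3),totool([.5747,-.297,.042]).round(2))
E
```

```text
time_s: 1.35
eef_pos: [0.4647, -0.0397, 0.1485]
eef_rot: [0.0, 0.195, 0.981, 0.0]
wrist_force: [1.3, 0.2, -1.0]
opening: 0.003
grasp_force: 0.0
[[-0.924  0.382  0.     0.465]
 [ 0.382  0.924  0.    -0.04 ]
 [-0.     0.    -1.     0.148]
 [ 0.     0.     0.     1.   ]] [-20.   -19.57  10.64]
```

```bash
python3 -m handwheel '[[[-1,-20,-19.6,5,0,0,0],[-1,-20,-19.6,5,0,0,0],[-1,-20,-19.6,5,0,0,0],[-1,-20,-19.6,5,0,0,0],[-1,-20,-19.6,5,0,0,0],[-1,-20,-19.6,5,0,0,0],[-1,-20,-19.6,5,0,0,0]]]'
python3 - <<'E'
from h import *
print(T().round(4),totool([.5747,-.297,.042]).round(2))
c=shot("wrist");cv2.imwrite("pics/w1.png",c["frame"]);print(np.array(c["hand_eye"]).round(3))
E
```

```text
time_s: 2.22
eef_pos: [0.5737, -0.2943, 0.0981]
eef_rot: [-0.001, 0.195, 0.981, 0.001]
wrist_force: [0.9, -0.5, 0.5]
opening: 0.0
grasp_force: 0.0
[[-9.242e-01  3.819e-01 -1.300e-03  5.737e-01]
 [ 3.819e-01  9.242e-01  1.300e-03 -2.943e-01]
 [ 1.800e-03  7.000e-04 -1.000e+00  9.810e-02]
 [ 0.000e+00  0.000e+00  0.000e+00  1.000e+00]] [-0.21 -0.22  5.61]
[[ 0.001 -0.949 -0.315  0.082]
 [ 1.     0.     0.001 -0.001]
 [-0.    -0.315  0.949 -0.142]
 [ 0.     0.     0.     1.   ]]
```

View pics/w1.png

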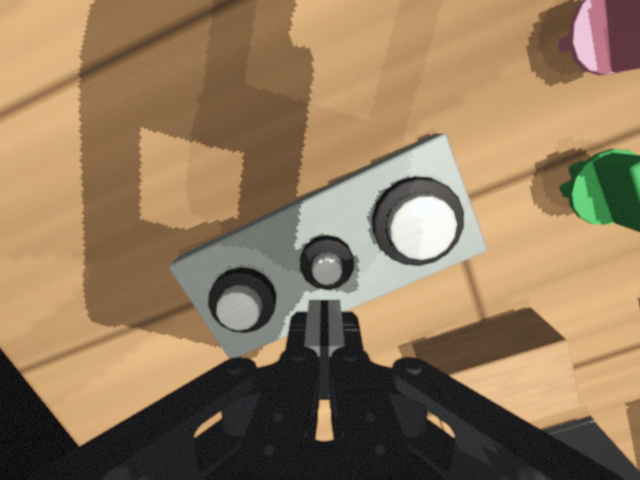

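Wrist view: small cap at (327,268), large at (424,228), mid at (240,309), with the fingertips just short of the small key.

Run:
```python
from h import *
c=dict(np.load("last_wrist.npz"))
for n,u,v in(("s",327,268),("l",424,228),("m",240,309)):
    p=pt(c,u,v,.042);print(n,p.round(4),pt(c,u,v).round(4),totool(p).round(2))
```

```text
s [ 0.5728 -0.2925  0.042 ] [ 0.5731 -0.2927  0.0412] [0.14 0.08 5.64]
l [ 0.5712 -0.2334  0.042 ] [ 0.5716 -0.2333  0.0409] [2.54 5.49 5.65]
m [ 0.5773 -0.3508  0.042 ] [ 0.5775 -0.351   0.0416] [-2.5  -5.13  5.64]
```

```bash
python3 -m handwheel '[[[-1,0,0,5,0,0,0],[-1,0,0,5.8,0,0,0],[-1,0,0,6.2,0,0,0],[-1,0,0,6.3,0,0,0],[-1,0,0,6.3,0,0,0]]]'
```

```text
time_s: 2.9
eef_pos: [0.5752, -0.2954, 0.0374]
eef_rot: [0.001, 0.195, 0.981, -0.0]
wrist_force: [-0.2, 1.9, 4.4]
opening: -0.001
grasp_force: 2.0
```

```bash
python3 -m handwheel '[[[-1,0,0,0.2,0,0,0],[-1,0,0,0.35,0,0,0],[-1,0,0,0.35,0,0,0]]]'
```

```text
time_s: 3.28
eef_pos: [0.5754, -0.2957, 0.0357]
eef_rot: [0.001, 0.195, 0.981, -0.0]
wrist_force: [-6.5, 7.6, 21.0]
opening: -0.003
grasp_force: 10.7
```

```bash
python3 -m handwheel '[[[-1,0,0,-2.5,0,0,0],[-1,0,0,-2.5,0,0,0],[-1,-2.6,-5.3,-2.5,0,0,0],[-1,-2.6,-5.3,-2.5,0,0,0],[-1,-2.6,-5.3,-1,0,0,0],[-1,-2.6,-5.3,-0.3,0,0,0],[-1,-2.6,-5.3,-0.05,0,0,0],[-1,-2.6,-5.3,-0.05,0,0,0],[-1,-2.6,-5.3,-0.05,0,0,0]]]'
```

```text
time_s: 4.4
eef_pos: [0.5777, -0.3534, 0.0357]
eef_rot: [-0.001, 0.194, 0.981, -0.0]
wrist_force: [-11.2, 4.9, 25.9]
opening: 0.006
grasp_force: 13.1
```

```bash
python3 -m handwheel '[[[-1,0,0,-2.5,0,0,0],[-1,0,0,-2.5,0,0,0],[-1,5.1,10.8,-2.5,0,0,0],[-1,5.1,10.8,-2.5,0,0,0],[-1,5.1,10.8,-2.5,0,0,0],[-1,5.1,10.8,-1,0,0,0],[-1,5.1,10.8,-0.3,0,0,0],[-1,5.1,10.8,0,0,0,0],[-1,5.1,10.8,0,0,0,0],[-1,5.1,10.8,0,0,0,0]]]'
```

```text
time_s: 5.65
eef_pos: [0.5723, -0.2352, 0.0356]
eef_rot: [-0.0, 0.195, 0.981, 0.001]
wrist_force: [-11.9, 10.9, 31.3]
opening: -0.0
grasp_force: 15.5
```

```bash
python3 -m handwheel '[[[-1,0,0,-5,0,0,0],[-1,0,0,-10,0,0,0],[1,10,19,-13,0,0,0],[1,10,19,-13,0,0,0],[1,10,19,-13,0,0,0],[1,10,19,-13,0,0,0],[1,10,19,-13,0,0,0],[1,10,19,-13,0,0,0]]]'
python3 - <<'E'
from h import *
print(T().round(4))
c=shot("wrist");cv2.imwrite("pics/w2.png",c["frame"])
E
```

```text
time_s: 6.65
eef_pos: [0.5525, -0.0224, 0.162]
eef_rot: [-0.0, 0.195, 0.981, -0.0]
wrist_force: [0.5, -0.3, -0.6]
opening: 0.997
grasp_force: 0.0
[[-9.238e-01  3.829e-01 -8.000e-04  5.525e-01]
 [ 3.829e-01  9.238e-01 -4.000e-04 -2.240e-02]
 [ 6.000e-04 -7.000e-04 -1.000e+00  1.620e-01]
 [ 0.000e+00  0.000e+00  0.000e+00  1.000e+00]]
```

View pics/w2.png

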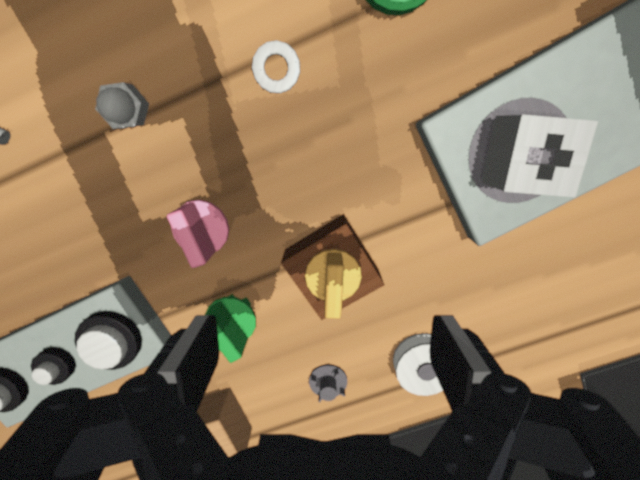

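Wrist view: the knob bar runs from (333,255) to (334,318), and the spindle top with its cross centre is near (551,157). Enlarging both.

Run:
```python
from h import *
f=np.load("last_wrist.npz")["frame"]
a=cv2.resize(f[210:330,280:390],None,fx=5,fy=5,interpolation=cv2.INTER_CUBIC)[:,:390]
a=cv2.resize(f[235:330,295:375],None,fx=5,fy=5,interpolation=cv2.INTER_CUBIC)
b=cv2.resize(f[105:205,500:600],None,fx=4,fy=4,interpolation=cv2.INTER_CUBIC)
o=np.zeros((475,800,3),np.uint8);o[:,:400]=a;o[:400,400:]=b;cv2.imwrite("pics/crop2.png",o)
```

```text
(no output)
```

View pics/crop2.png

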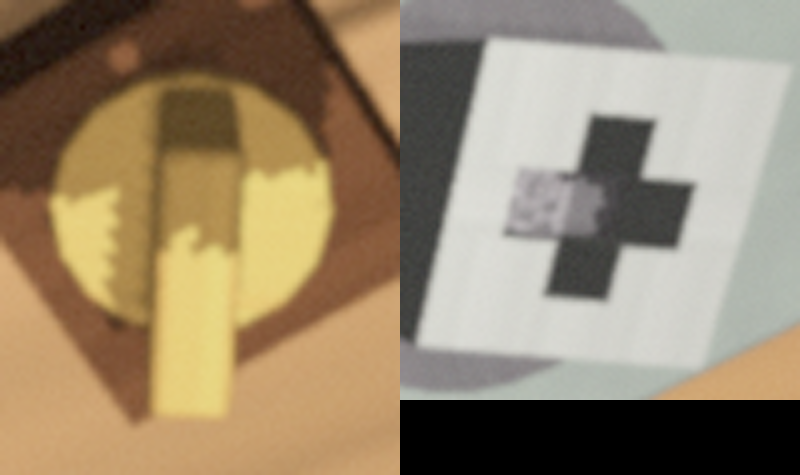

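Crop: bar top face corners (162,152),(242,152),(228,418),(152,415), and spindle top corners (487,38),(792,66),(703,370),(415,345).

Run:
```python
from h import *
c=dict(np.load("last_wrist.npz"));M=T()
k=np.array([pt(c,295+a/5,235+b/5,.068) for a,b in((162,152),(242,152),(228,418),(152,415))])
s=np.array([pt(c,500+(a-400)/4,105+b/4,.062) for a,b in((487,38),(792,66),(703,370),(415,345))])
x=np.array([pt(c,500+(a-400)/4,105+b/4,.062) for a,b in((590,115),(655,120),(694,184),(678,248),(608,300),(545,295),(503,235),(520,168))])
ang=lambda v:np.degrees(np.arctan2(v[1],v[0]))
for p in(k,s):
    e=np.roll(p,-1,0)-p;print(p.mean(0).round(4),np.linalg.norm(e,axis=1).round(4),[ang(v).round(1) for v in e],totool(p.mean(0),M).round(2))
print("cross",x.mean(0).round(4)); e=[(x[0]+x[1]-x[4]-x[5])/2,(x[2]+x[3]-x[6]-x[7])/2]
print([ang(v) for v in e],[np.linalg.norm(v) for v in e],"tooly",ang(M[:2,1]))
```

```text
[ 0.585  -0.0287  0.068 ] [0.011  0.0413 0.011  0.0408] [np.float64(67.5), np.float64(-24.3), np.float64(-115.0), np.float64(155.7)] [-3.25  0.69  9.4 ]
[0.5521 0.1335 0.062 ] [0.0483 0.048  0.0485 0.0479] [np.float64(62.6), np.float64(-26.8), np.float64(-117.4), np.float64(152.9)] [ 6.01 14.42 10.  ]
cross [0.5521 0.1336 0.062 ]
[np.float64(153.563755440287), np.float64(62.959284260539874)] [np.float64(0.028240049470275235), np.float64(0.028467434145576846)] tooly 67.45084318361792
```

```bash
python3 -m handwheel '[[[1,-3.25,0.7,3,0,0,1.7],[1,-3.25,0.7,5,0,0,1.7],[1,-3.25,0.7,9,0,0,1.7],[1,-3.25,0.7,11,0,0,1.7],[1,-3.25,0.7,11.8,0,0,1.7],[1,-3.25,0.7,11.8,0,0,1.7]]]'; python3 -c "
from h import *
print(totool([.585,-.0287,.043]).round(2))"
```

```text
time_s: 7.45
eef_pos: [0.5853, -0.0274, 0.0449]
eef_rot: [0.0, 0.209, 0.978, -0.0]
wrist_force: [-0.6, -0.4, -0.3]
opening: 1.002
grasp_force: 0.0
[-0.03 -0.13  0.19]
```

```bash
python3 -m handwheel '[[[-1,0,-0.1,0.15,0,0,0],[-1,0,-0.1,0.15,0,0,0],[-1,0,-0.1,0.15,0,0,0],[-1,0,-0.1,0.15,0,0,0],[-1,0,-0.1,0.15,0,0,0],[-1,0,-0.1,0.15,0,0,0],[-1,0,-0.1,0.15,0,0,0],[-1,0,-0.1,0.15,0,0,0]]]'
```

```text
time_s: 8.45
eef_pos: [0.585, -0.0279, 0.0438]
eef_rot: [0.0, 0.209, 0.978, 0.0]
wrist_force: [-1.7, -0.1, 4.8]
opening: 0.123
grasp_force: 59.6
```

```bash
python3 -m handwheel '[[[-1,0,0,-3,0,0,0],[-1,0,0,-7,0,0,0],[-1,0,0,-8,0,0,0],[-1,6,7,-8,0,0,2.8],[-1,13.1,13.4,-8,0,0,2.8],[-1,13.1,13.4,-8,0,0,2.8],[-1,13.1,13.4,-8,0,0,2.8],[-1,13.1,13.4,-8,0,0,2.8],[-1,13.1,13.4,-8,0,0,2.8]]]'
python3 - <<'E'
from h import *
M=T();print(M.round(4),totool([.5521,.1335,.062]).round(2))
c=shot("wrist");cv2.imwrite("pics/w3.png",c["frame"])
for n,p in(("tip",[0,0,.0162]),("sock",totool([.5521,.1335,.062],M)/100)):
    q=np.linalg.inv(np.array(c["hand_eye"]))@np.r_[p,1];print(n,q[:2]/q[2]*c["fx"]+[c["cx"],c["cy"]])
E
```

```text
time_s: 9.57
eef_pos: [0.5203, 0.1467, 0.1227]
eef_rot: [-0.0, 0.234, 0.972, -0.0]
wrist_force: [0.3, -0.1, -1.6]
opening: 0.127
grasp_force: 59.0
[[-8.907e-01  4.546e-01 -5.000e-04  5.203e-01]
 [ 4.546e-01  8.907e-01 -3.000e-04  1.467e-01]
 [ 3.000e-04 -5.000e-04 -1.000e+00  1.227e-01]
 [ 0.000e+00  0.000e+00  0.000e+00  1.000e+00]] [-3.44  0.27  6.07]
tip [325.23314702 302.19318679]
sock [329.20314927 318.66965744]
```

View pics/w3.png

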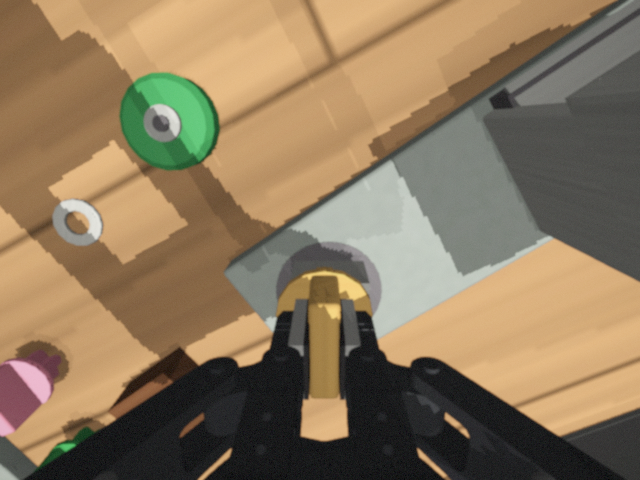

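Wrist view: the knob is held upright between the fingers and hides the socket. The flange's far arc tops out at (324,270). I'll fit that arc to find where the knob sits in the hand.

Run:
```python
from h import *
from scipy.optimize import least_squares
c=dict(np.load("last_wrist.npz"));f=c["frame"];he=np.linalg.inv(T())@c["E"]
h=cv2.cvtColor(f,cv2.COLOR_BGR2HSV);m=cv2.inRange(h,(17,110,60),(35,255,255));m[:, :265]=0;m[:,385:]=0;m[:255]=0
m=cv2.morphologyEx(m,cv2.MORPH_OPEN,np.ones((3,3)))
P=[]
for u in range(280,371,2):
    v=np.flatnonzero(m[:320,u])
    if len(v): P.append((u,v[0]))
print(P[::5])
r=np.array([he[:3,:3]@[(u-c["cx"])/c["fx"],(v-c["cy"])/c["fy"],1] for u,v in P])
X=he[:3,3]+r*((.0048-he[2,3])/r[:,2])[:,None]
s=least_squares(lambda a:np.hypot(X[:,0]-a[0],X[:,1]-a[1])-.022,[0,0],loss="soft_l1",f_scale=.0005);print(s.x*100,np.abs(s.fun).max())
s=least_squares(lambda a:np.hypot(X[:,0]-a[0],X[:,1]-a[1])-a[2],[0,0,.022],loss="soft_l1",f_scale=.0005);print(s.x*100)
o=cv2.resize(f[245:345,260:390],None,fx=4,fy=4,interpolation=cv2.INTER_CUBIC)
for u,v in P: cv2.circle(o,((u-260)*4,(v-245)*4),2,(0,0,255),-1)
cv2.imwrite("pics/crop3.png",o)
```

```text
[(280, np.int64(295)), (290, np.int64(281)), (300, np.int64(275)), (310, np.int64(271)), (320, np.int64(268)), (330, np.int64(268)), (340, np.int64(271)), (350, np.int64(276)), (360, np.int64(284)), (370, np.int64(306))]
[-0.00339535 -0.06117726] 0.0010869348389134087
[ 0.16951394 -0.05784721  2.05213382]
```

View pics/crop3.png

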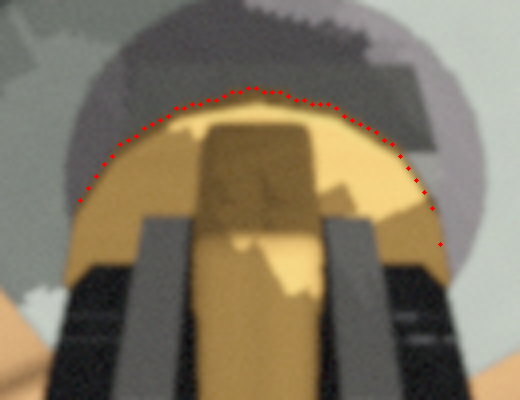

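```bash
python3 -m handwheel '[[[-1,-3.5,0.3,0,0,0,0],[-1,-3.5,0.3,0.5,0,0,0],[-1,-3.5,0.3,1.5,0,0,0],[-1,-3.5,0.3,2.2,0,0,0],[-1,-3.5,0.3,2.2,0,0,0],[-1,-3.5,0.3,2.2,0,0,0]]]';python3 - <<'E'
from h import *
o=status.get_obs();M=T();print(M.round(4),totool([.5521,.1335,.062]).round(2),o["wrist_force"])
c=shot("top");f=c["frame"]
c=shot("wrist");cv2.imwrite("pics/w4.png",cv2.resize(c["frame"][230:400,240:420],None,fx=3,fy=3,interpolation=cv2.INTER_CUBIC))
E
```

```text
time_s: 10.38
eef_pos: [0.5524, 0.135, 0.1014]
eef_rot: [0.0, 0.233, 0.973, 0.0]
wrist_force: [-0.2, -0.4, -2.5]
opening: 0.13
grasp_force: 59.1
[[-8.916e-01  4.529e-01  1.000e-04  5.524e-01]
 [ 4.529e-01  8.916e-01  0.000e+00  1.350e-01]
 [-0.000e+00  0.000e+00 -1.000e+00  1.014e-01]
 [ 0.000e+00  0.000e+00  0.000e+00  1.000e+00]] [-0.04 -0.15  3.94] [-0.19725328 -0.40686028 -2.4743349 ]
```

```bash
python3 -m handwheel '[[[-1,-0.05,-0.1,0,0,0,0],[-1,-0.05,-0.1,0.4,0,0,0],[-1,-0.05,-0.1,0.8,0,0,0],[-1,-0.05,-0.1,1.0,0,0,0],[-1,-0.05,-0.1,1.0,0,0,0]]]'
```

```text
time_s: 11.1
eef_pos: [0.5523, 0.1336, 0.0909]
eef_rot: [-0.0, 0.233, 0.972, -0.0]
wrist_force: [-0.1, -0.3, -1.5]
opening: 0.12
grasp_force: 59.1
```

```bash
python3 -m handwheel '[[[-1,0,0,0.5,0,0,0],[-1,0,0,1.0,0,0,0],[-1,0,0,1.4,0,0,0],[-1,0,0,1.7,0,0,0],[-1,0,0,1.9,0,0,0],[-1,0,0,1.9,0,0,0]]]'
```

```text
time_s: 11.85
eef_pos: [0.5526, 0.1337, 0.0728]
eef_rot: [0.0, 0.233, 0.972, -0.0]
wrist_force: [-2.7, 0.5, 6.2]
opening: 0.13
grasp_force: 60.4
```

```bash
python3 -m handwheel '[[[-1,0,0,0.15,0,0,0],[-1,0,0,0.25,0,0,0],[-1,0,0,0.25,0,0,0],[-1,0,0,0.25,0,0,0]]]'
```

```text
time_s: 12.35
eef_pos: [0.5526, 0.1337, 0.0717]
eef_rot: [0.0, 0.233, 0.973, -0.0]
wrist_force: [-7.6, -1.6, 15.4]
opening: 0.123
grasp_force: 61.8
```

```bash
python3 -m handwheel '[[[-1,0,0,0.08,0,0,0],[-1,0,0,0.08,0,0,0],[-1,0,0,0.08,0,0,0]]]';python3 - <<'E'
from h import *
print(status.get_obs()["torque"])
a=shot("scene")["frame"][150:270,380:560];w=shot("wrist")["frame"][200:440,200:440]
o=np.zeros((480,780,3),np.uint8);o[:240,:360]=cv2.resize(a,(360,240));o[:,360:780]=cv2.resize(w,(420,480));cv2.imwrite("pics/end.png",o)
E
```

```text
time_s: 12.72
eef_pos: [0.5527, 0.1337, 0.0717]
eef_rot: [0.0, 0.233, 0.973, -0.0]
wrist_force: [-10.8, -2.1, 22.1]
opening: 0.125
grasp_force: 62.8
[-0.18940012  1.92817169  0.0298339 ]
```

View pics/end.png

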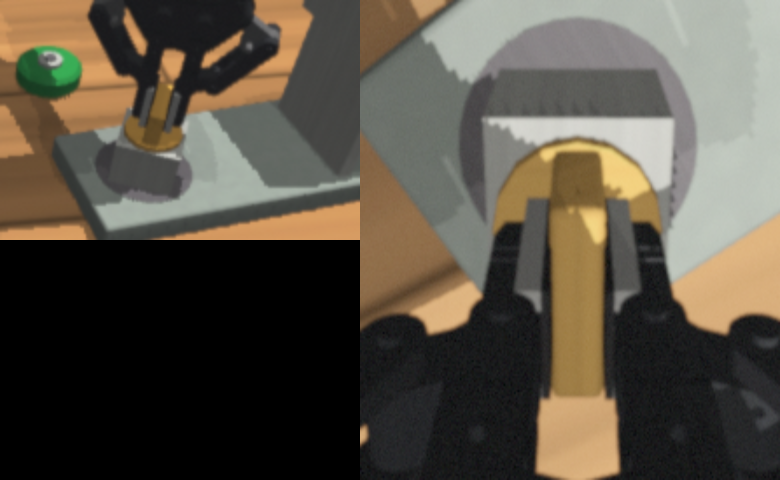

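The flange lies flat on the spindle's top face, the bar is square to it, and the push is steady at 22 N. Handing in.

```bash
python3 -c "
from bench import ctrl
print(ctrl.hand_in())"
```

```text
the job is handed in; nothing more can be done
None
```

I pressed the keys in order (small, middle, large), fitted the brass knob into the spindle socket, and handed the job in with the gripper still pressing it home at about 22 N; the hand-in gave no verdict.

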